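# Hold the sprung cover just below its balance point

## Robot

A 6-joint arm with a two-finger parallel gripper is mounted at the origin on a cart in front of the work surface, level with it; the furniture and walls round the work are solid. World frame = base frame: x ahead of the robot, y to its left, z up, the work surface at z = 0. Lengths are in m, angles in rad, forces in N, time in s.
With the tool pointing down it reaches from about 0.375 to 0.975 m from the base axis. Payload 3.8 kg.
Tool frame: the origin (TCP) lies between the finger pads; the fingertips stand 19 mm ahead of it and the grasp point (between the pads) is the TCP; z points along the fingers, y is the line along which they close (so a half turn about z gives the same grasp; the last joint's range is limited). The gripper opens to 88 mm and grips with 3 to 60 N. Pads are 18 mm wide; open, the fingers measure 123 mm over their backs; the gripper's body (75 mm by 187 mm) begins 45 mm behind the grasp point.
Start: joints at [-1.371, 0.264, 1.604, -0, 1.274, -0.037], TCP at [0.158, -0.656, 0.258] pointing down, gripper open.
Joint ranges: [-2.63, 2.63], [-0.94, 2.18], [0.31, 2.57], [-1.31, 4.45], [0, 2.66], [-2.55, 2.55]. Speed limits (rad/s): [2.57, 2.57, 3.14, 3.14, 3.14, 3.14].

## Interface

Orientations are given as a unit quaternion [x, y, z, w].
In Python, from workcell import manip, eyes gives the robot as it stands.
- The arm moves only by the tool move_arm, never from a script. Its arguments are lists of equal length, an entry for each row: "delta_pos": the shift along the tool's x, y, z in units of 60 mm (1.0 is 60 mm), a list of three; "turn": the turn about the tool's z in degrees; "hand": the closure, from 0 (fully open) to 1 (shut). In form: {"delta_pos": [[dx, dy, dz], ...], "turn": [turn, ...], "hand": [hand, ...]}. A call has exactly 5 rows; each row is the pose to reach, as a shift and turn from the pose commanded when the call began, along the tool's axes at that moment; what a row does not reach only later rows make up. A row lasts 1/8 s, in which the tool goes at most 62.5 mm and 10.7 degrees, less where a joint would pass 70% of its speed; a pose out of reach is approached as far as the arm can. A call with a gripper value outside its range is refused whole. The fingers move at their own pace and stop on an object; the grip force is fixed at half the most. Time passes only in rows, so rows that repeat a pose let the fingers close, or fill a call up. It gives the time, the measured TCP pose, the force, the opening and the grip force at its end, in the units of the state.
- manip.get_obs(): the state, without advancing time (a new reading comes with each control period).
- eyes.camera(name): name is "side" or "top" or "wrist"; returns the picture (400x640x3 uint8, red, green, blue); there is no depth.
- eyes.calibration(name): a dict with "camera_matrix" (3x3 intrinsics, pixels), "eye" and "rotation" of the camera in the world; the wrist camera has in their place "hand_eye" (4x4, takes a point from camera to tool coordinates, whose origin is the TCP and whose axes are the flange's). Camera axes: x right, y down, z forward; pixel columns grow to the right and rows downward; lengths in m; the calibration is good to about 2 mm. A picture is of the moment at which its call begins: read the wrist's pose just before it. calibration takes no time and is no camera call.
- manip.hand_in(): hands the job in; it is judged then, once.
The state is a dict: "time": time; "joint_positions": joint angles; "qd": joint speeds; "joint_efforts": joint torques, N m; "eef_pos": TCP position; "orientation": TCP orientation; "contact_force": force on the tool from outside, world axes, zero at the start; "torque": the same for the moment, N m; "width": finger opening in m; "finger_force": force on a finger pad.
Only numpy, scipy, OpenCV 4.12 (cv2) and the standard library are available. Lean on these libraries where they do the work, as an engineer would, in place of code of your own. Each camera call takes 0.05 s, during which the arm holds its last target. There are 200 camera calls.

## Task

The spring of the label-roll housing's cover is due to be adjusted. Turn both black bolt knobs anticlockwise (seen from above) to their end stops to free the cover; then lift the cover by its steel pull bar a little past its balance point (about 57 degrees open, where the small pointer on the hinge stands), without letting it fly fully open, and lower it again to just below that point, about 50 degrees open. Finish there, still holding the cover steady, for the spring would drop it shut if you let go; leave the things around it where they are.

Things in the scene. Friction and masses are not known exactly. Their poses are not given: they have to be found in the camera images.
- housing: Fixed grey open-topped housing, label roll inside, 190 deep (x) x 170 wide x 85 mm high, with a wing for a bolt knob at each side (overall 270 mm wide). Origin: on the desk, mid-width, 85 mm behind its front wall; x points away from the robot (yaw up to 0.2 rad either way), y left. At the left hinge end a small dark fixed pointer slopes up at 1.0 rad, the cover's balance angle.
- cover (a joint): Flat grey cover 182x150x10 mm, 0.7 kg, hinged along y at the housing's far end, locked by the knobs' steel tongues. 0 = shut, level; grows as the front edge rises, stop 1.5 rad. A spring helps: below the balance point (1.0 rad, 57 degrees) it falls shut if let go, above it is thrown open. Needs about 1.3 N up at the bar when shut, less near balance; under 1 N pulls it back.
- cover_hinge (a point): Point on the cover's hinge axis, middle of its width, 90 mm beyond the housing's origin and 85 mm above the desk. The pull bar's axis is 217 mm from it.
- pull_bar (a point): Round steel bar 12 mm thick, straight for 84 mm along the housing's y, 45 mm in front of the cover's edge on two arms; free space between, so fingers can pinch it from above, one before, one behind. Turns with the cover. Origin: middle of the bar; with the cover shut 127 mm in front of the housing's origin, 90 mm above the desk. z is normal to the cover, x points to the hinge.
- left_knob (a joint): Turn of the left captive bolt knob about its upright axis: 0 = locked, black grip lying along the housing's y and steel tongue over the cover; grows anticlockwise seen from above to the end stop at 1.5 rad (tongue clear of the cover). Starts between 0 and 0.3. Friction 0.05 N m; stays where it is left.
- right_knob (a joint): The same for the right knob: also anticlockwise to 1.5 rad.
- left_knob_grip (a point): On the left knob's axis, in the middle of its upright black grip, 11 mm thick x 42 long x 34 mm high (17 mm above this point and 17 below); 122 mm above the desk, 30 mm in front of the housing's origin and 105 mm to its left. Its y axis lies along the grip.
- right_knob_grip (a point): The same for the right knob, 105 mm to the right.
- mug: Green mug, 96 mm high, to the left. Bystander.
- stamp: Wooden rubber stamp, 76 mm high, near the front edge. Bystander.
- spare_roll: White label roll, 72 mm across, 42 mm high, to the right. Bystander.
- dispenser: Green tape dispenser, 86 mm high, to the left. Bystander.

How it is judged:
On the way, in this order (a step that is already met when the one before it is completed fails the run):
1. both knobs are turned to their end stops (value of joint each of left_knob, right_knob above 1.38 rad), for 0.1 s.
2. the cover is raised past its balance point (value of joint cover above 1.04 rad), for 0.1 s.
At the end, for the whole second after the job is handed in: The program ends with the fingers holding the cover (contact force over 0.15 N) and the cover still (under 0.1 rad/s) between 0.75 and 0.97 rad open (43 to 55.5 degrees), just below the balance point at 1.0 rad; both knobs at their end stops (over 1.35 rad) (value of joint cover between 0.75 and 0.97 rad and velocity of joint cover between -0.1 and 0.1 rad/s and contact force between the fingers and cover above 0.15 N and value of joint each of left_knob, right_knob above 1.35 rad); the arm keeps its last pose, push and grip.
It fails at once if the cover flies open to near its stop (over 1.4 rad) (value of joint cover above 1.4 rad).
It fails at once if a bystander is moved by more than 30 mm (distance of any of mug, stamp, spare_roll, dispenser from where it was at the start of the episode above 0.03 m).
It also fails if it takes over 72 s, if anything falls off the work surface, if the arm or the gripper's body presses on something with over 40 N, if the wrist force passes 120 N, or if a joint passes its speed limit or range.

## Working session

There is one attempt and no reset: what is moved stays moved. The work goes in short steps, Python scripts to look and compute and a tool call to move; the robot and the scene stay as the last step left them, time stands still between calls to the robot, and variables do not carry over. Pictures are saved under pics/ and viewed, at most 10 in all, crops included, and the job is handed in when it is done.

Besides the shell and the picture viewer there is one more tool, called after ">>>" as name(argument=value, ...), one argument or row to a line, values as JSON. move_arm: Moves the arm, as the interface text tells. Its arguments: {"type":"object","properties":{"delta_pos":{"type":"array","items":{"type":"array","items":{"type":"number"}}},"turn":{"type":"array","items":{"type":"number"}},"hand":{"type":"array","items":{"type":"number"}}},"required":["delta_pos","turn","hand"]}

```bash
mkdir -p pics; ls; python3 - <<'E'
from workcell import manip, eyes
import cv2,numpy as np
print(manip.get_obs())
a=eyes.camera("top");b=eyes.camera("side")
cv2.imwrite("pics/top.png",a[:,:,::-1]);cv2.imwrite("pics/side.png",b[:,:,::-1])
for n in("top","side","wrist"):print(eyes.calibration(n))
E
```

```text
pics
{'time': 0.0, 'joint_positions': array([-1.37089280e+00,  2.64750856e-01,  1.60537106e+00, -8.63264768e-06,
        1.27368744e+00, -3.69142747e-02]), 'qd': array([ 6.51481521e-04, -2.65554929e-05,  6.60008751e-04,  4.79804643e-04,
       -1.87311325e-03, -6.57904464e-04]), 'joint_efforts': array([-5.59722321e-04, -5.02117395e+01, -3.56880748e+01,  7.26076425e-02,
        2.92073545e-02, -1.66546383e-04]), 'eef_pos': array([ 0.15821585, -0.65551   ,  0.25639109]), 'orientation': array([ 9.92997093e-01,  1.18133587e-01, -9.43366538e-05, -1.10433465e-03]), 'contact_force': array([ 0.27396772,  0.44317825, -0.60918196]), 'torque': array([-0.01823166, -0.03477317, -0.00013226]), 'finger_force': 0.0, 'width': 0.08799589688330547}
{'camera_matrix': array([[433.33477613,   0.        , 323.90537497],
       [  0.        , 433.33477613, 195.15863041],
       [  0.        ,   0.        ,   1.        ]]), 'eye': array([ 0.4239596 , -0.08466705,  1.62551348]), 'rotation': array([ 0.70870967, -0.70493569,  0.02135664, -0.0184439 ])}
{'camera_matrix': array([[374.57856246,   0.        , 318.70417996],
       [  0.        , 374.57856246, 199.34990846],
       [  0.        ,   0.        ,   1.        ]]), 'eye': array([0.09006521, 0.79198776, 0.55327799]), 'rotation': array([-0.18993861,  0.82073135, -0.52253071,  0.13147253])}
{'camera_matrix': array([[321.70940931,   0.        , 319.88295669],
       [  0.        , 321.70940931, 198.2394614 ],
       [  0.        ,   0.        ,   1.        ]]), 'hand_eye': array([[ 8.91337802e-04, -9.51811075e-01, -3.06683685e-01,
         7.97008900e-02],
       [ 9.99999590e-01,  7.98839824e-04,  4.27126877e-04,
        -8.28143451e-04],
       [-1.61552951e-04, -3.06683940e-01,  9.51811397e-01,
        -1.26517646e-01],
       [ 0.00000000e+00,  0.00000000e+00,  0.00000000e+00,
         1.00000000e+00]])}
```

View pics/top.png

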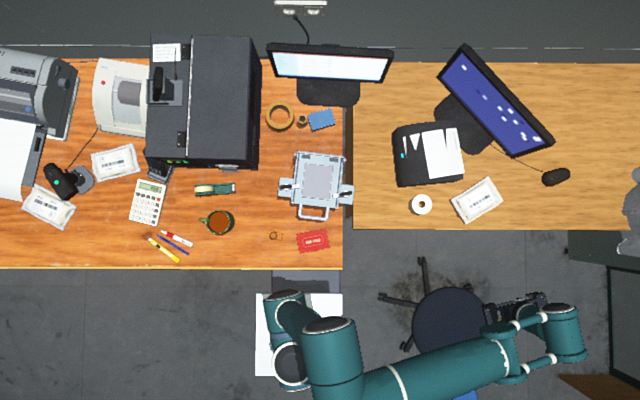

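View pics/side.png

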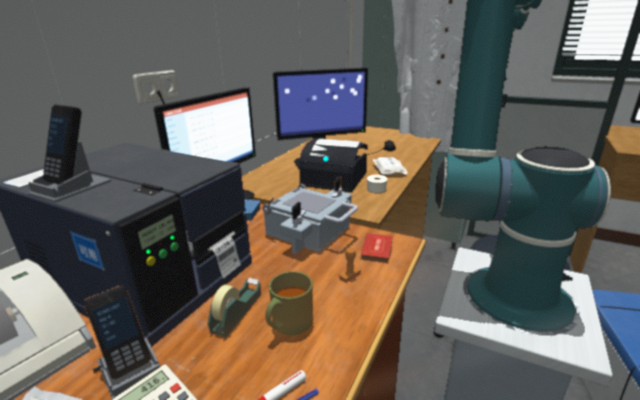

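The top view shows the housing around (318,183), with the bar at about (313,214) and dark knobs at about (290,183) and (344,190). The side view confirms that, with the knobs at (297,211) and (338,185). Next I'll measure and look at an enlarged crop.

```bash
cat > h.py <<'E'
from workcell import manip, eyes
import cv2,numpy as np
from scipy.spatial.transform import Rotation as R
def cam(n,o=None):
    c=eyes.calibration(n);K=c["camera_matrix"]
    if n=="wrist":
        T=R.from_quat(o["orientation"]).as_matrix();H=c["hand_eye"]
        return K,T@H[:3,:3],o["eef_pos"]+T@H[:3,3]
    return K,R.from_quat(c["rotation"]).as_matrix(),c["eye"]
def ray(c,uv,z):
    K,M,e=c;d=M@np.linalg.inv(K)@[uv[0],uv[1],1];return e+d*(z-e[2])/d[2]
def proj(c,p):
    K,M,e=c;q=K@(M.T@(np.array(p)-e));return q[:2]/q[2]
E
python3 - <<'E'
from h import *
c=cam("top");a=cv2.imread("pics/top.png")
for n,uv,z in(("bar",(313.5,215),.09),("lw",(290,184),.1),("rw",(344,190),.1),("hinge",(322,155),.085)):print(n,ray(c,uv,z))
cv2.imwrite("pics/c1.png",cv2.resize(a[140:260,200:380],None,fx=4.4,fy=4.4,interpolation=cv2.INTER_CUBIC))
E
```

```text
bar [ 0.43996543 -0.05430481  0.09      ]
lw [0.54874259 0.02916085 0.1       ]
rw [ 0.52856563 -0.16154908  0.1       ]
hinge [ 0.65471908 -0.08321731  0.085     ]
```

View pics/c1.png

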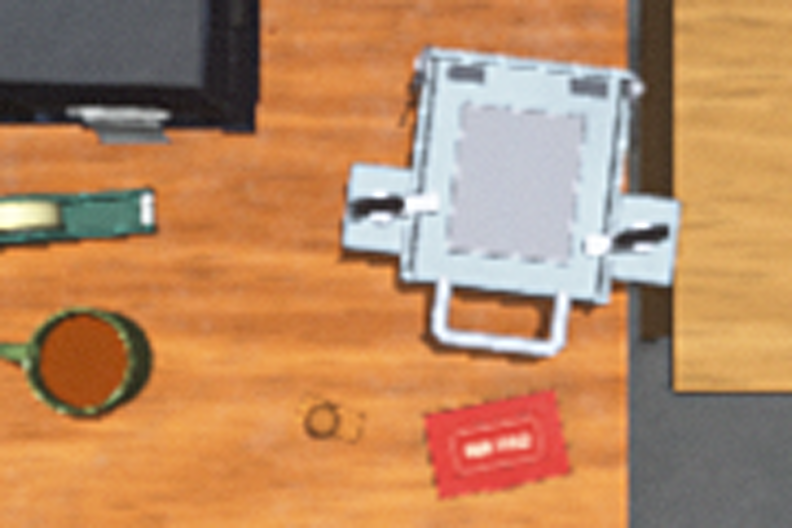

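The housing's yaw is about -0.12 rad. I'll bring the hand over it for a close wrist view.

>>> move_arm(
  delta_pos=[
    [0.7,-0.66,0],
    [1.4,-1.33,0],
    [2.1,-2.0,0],
    [2.8,-2.66,0],
    [3.4,-3.3,0],
  ],
  turn=[-7,-14,-21,-28,-35],
  hand=[0,0,0,0,0],
)

```text
time: 0.72
eef_pos: [0.3109, -0.4138, 0.2573]
orientation: [0.911, 0.413, 0.0, -0.0]
contact_force: [0.1, -0.3, 0.7]
width: 0.0883
finger_force: 0.0
```

```bash
cat >> h.py <<'E'
def delta(target,yaw,ycmd=None):
    "units/turn to reach TCP target with tool x at world angle yaw (tool down), from measured pose"
    o=manip.get_obs();M=R.from_quat(o["orientation"]).as_matrix()
    y0=np.arctan2(M[1,0],M[0,0]);d=M.T@(np.array(target)-o["eef_pos"])/.06
    print("t",o["time"].__round__(2),"pos",o["eef_pos"].round(4),"yaw",y0.round(3),"q",o["joint_positions"].round(2),"F",np.round(o["contact_force"],1),"w",round(o["width"],4),"f",round(o["finger_force"],1))
    print("delta",d.round(3),"turn",-np.degrees(yaw-y0).round(1))
E
python3 -c "
from h import *
delta([.53,-.07,.26],1.45)"
```

```text
t 0.72 pos [ 0.3109 -0.4138  0.2573] yaw 0.852 q [-0.97 -0.04  1.94  0.    1.24 -0.26] F [ 0.1 -0.3  0.7] w 0.0883 f 0.0
delta [ 6.718 -1.026 -0.042] turn -34.3
```

>>> move_arm(
  delta_pos=[
    [0.9,-0.14,0],
    [1.8,-0.28,0],
    [2.7,-0.42,0],
    [3.6,-0.56,0],
    [4.5,-0.7,0],
  ],
  turn=[-7,-14,-21,-28,-34],
  hand=[0,0,0,0,0],
)

```text
time: 1.35
eef_pos: [0.4578, -0.1839, 0.2575]
orientation: [0.75, 0.661, -0.0, -0.0]
contact_force: [1.5, 0.3, 0.7]
width: 0.0884
finger_force: 0.0
```

```bash
python3 -c "
from h import *
delta([.53,-.07,.27],1.45)"
```

```text
t 1.35 pos [ 0.4578 -0.1839  0.2575] yaw 1.445 q [-0.43 -0.08  1.98 -0.    1.24 -0.31] F [1.5 0.3 0.7] w 0.0884 f 0.0
delta [ 2.034  0.954 -0.209] turn -0.3
```

>>> move_arm(
  delta_pos=[
    [0.8,0.4,-0.1],
    [1.6,0.8,-0.2],
    [2.03,0.95,-0.2],
    [2.03,0.95,-0.2],
    [2.03,0.95,-0.2],
  ],
  turn=[0,0,0,0,0],
  hand=[0.4,0.4,0.4,0.4,0.4],
)

```text
time: 1.98
eef_pos: [0.5291, -0.0726, 0.2692]
orientation: [0.751, 0.66, -0.001, -0.0]
contact_force: [0.8, -0.1, 0.9]
width: 0.0529
finger_force: 0.0
```

```bash
python3 -c "
from h import *
delta([.53,-.07,.27],1.45)
o=manip.get_obs();a=eyes.camera('wrist');np.save('o1.npy',o,allow_pickle=True)
cv2.imwrite('pics/w1.png',a[:,:,::-1])"
```

```text
t 1.98 pos [ 0.5291 -0.0726  0.2692] yaw 1.441 q [-0.18 -0.01  1.89 -0.    1.26 -0.05] F [ 0.8 -0.1  0.9] w 0.0529 f 0.0
delta [ 0.045  0.01  -0.014] turn -0.5
```

View pics/w1.png

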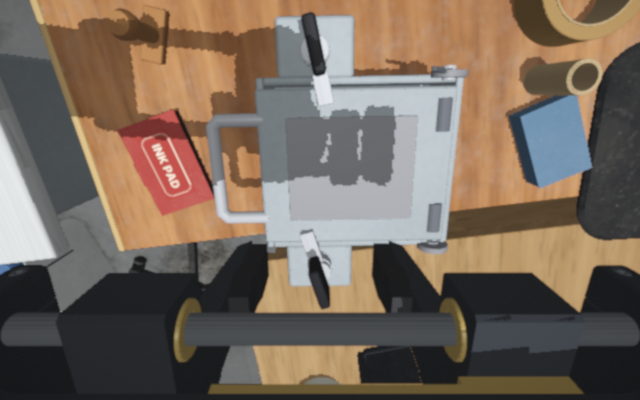

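The wrist view shows the bar at about (219,168). The left knob grip runs (312,14)–(321,74), the right one (313,257)–(324,305), and the hinge ends are at (449,72) and (434,247).

```bash
python3 -c "
from h import *
o=np.load('o1.npy',allow_pickle=True).item();c=cam('wrist',o)
a=cv2.imread('pics/w1.png').astype(int)
g=(a.max(2)<45).astype(np.uint8)
for n,(u0,u1,v0,v1) in dict(L=(295,335,5,85),R=(300,340,245,312)).items():
    m=np.zeros_like(g);m[v0:v1,u0:u1]=g[v0:v1,u0:u1]
    k,l,s,ce=cv2.connectedComponentsWithStats(m);i=1+s[1:,4].argmax()
    ys,xs=np.where(l==i);P=np.array([ray(c,(x,y),.125)[:2] for x,y in zip(xs,ys)])
    w,V=np.linalg.eigh(np.cov(P.T));print(n,s[i],ce[i],P.mean(0).round(4),'dir',np.degrees(np.arctan2(V[1,1],V[0,1])).round(1),'extent',(np.sqrt(w*12)).round(4))
b=ray(c,(219,168),.09);hg=ray(c,(441,160),.085);d=hg-b
b1=ray(c,(219,125),.09);b2=ray(c,(222.5,212),.09)
print('bar',b,'hinge',hg,'len',np.hypot(*d[:2]),'yaw',np.arctan2(d[1],d[0]),'bar yaw',np.arctan2(*(-(b1-b2)[:2])) )
print(b1,b2)
ct=cam('top')
for yaw in(-.1,-.13,-.16):
  x=np.array([np.cos(yaw),np.sin(yaw),0]);y=np.array([-x[1],x[0],0]);O=hg-x*.09;O[2]=0
  for n,off in dict(bar=(-.127,0,.09),L=(-.03,.105,.125),R=(-.03,-.105,.125),h=(.09,0,.085)).items():
    p=O+x*off[0]+y*off[1]+[0,0,off[2]];print(yaw,n,p.round(4),'w',proj(c,p).round(1),'top',proj(ct,p).round(1))
"
```

```text
L [306  35  17  40 274] [313.94890511  53.65693431] [0.5383 0.0375] dir 97.3 extent [0.0083 0.0241]
R [310 257  19  46 276] [318.62681159 273.61231884] [ 0.517  -0.1545] dir 103.3 extent [0.0088 0.0449]
bar [ 0.43327079 -0.04754218  0.09      ] hinge [ 0.64845053 -0.06836703  0.085     ] len 0.216185096731325 yaw -0.09647837676616462 bar yaw -2.957878310628414
[ 0.44240048 -0.00757784  0.09      ] [ 0.4266196  -0.09250828  0.09      ]
-0.1 bar [ 0.4325 -0.0467  0.09  ] w [218.1 167.3] top [311.3 217.1]
-0.1 L [0.5395 0.0481 0.125 ] w [313.7  38.5] top [284. 186.]
-0.1 R [ 0.5186 -0.1609  0.125 ] w [321.2 279.3] top [344.2 192.4]
-0.1 h [ 0.6485 -0.0684  0.085 ] w [441. 160.] top [317.8 156.7]
-0.13 bar [ 0.4333 -0.0402  0.09  ] w [217.3 160.6] top [309.5 216.9]
-0.13 L [0.5431 0.0513 0.125 ] w [317.7  33.1] top [283.1 185. ]
-0.13 R [ 0.5159 -0.1569  0.125 ] w [317.9 276.1] top [343.  193.2]
-0.13 h [ 0.6485 -0.0684  0.085 ] w [441. 160.] top [317.8 156.7]
-0.16 bar [ 0.4342 -0.0338  0.09  ] w [216.8 153.9] top [307.7 216.6]
-0.16 L [0.5467 0.0544 0.125 ] w [322.   27.9] top [282.2 184. ]
-0.16 R [ 0.5133 -0.1529  0.125 ] w [314.6 272.7] top [341.9 193.9]
-0.16 h [ 0.6485 -0.0684  0.085 ] w [441. 160.] top [317.8 156.7]
```

```bash
python3 -c "
from h import *
from scipy.optimize import least_squares
o=np.load('o1.npy',allow_pickle=True).item();cw=cam('wrist',o);ct=cam('top')
offs=dict(bar=(-.127,0,.09),L=(-.03,.105,.127),R=(-.03,-.105,.127),h=(.09,0,.085))
def pts(p):
  x=np.array([np.cos(p[2]),np.sin(p[2]),0]);y=np.array([-x[1],x[0],0])
  return {n:np.array([p[0],p[1],0])+x*f[0]+y*f[1]+[0,0,f[2]] for n,f in offs.items()}
W=dict(bar=(219,168),L=(314.5,44),R=(318,278),h=(441,160));T=dict(bar=(313.2,217.7),L=(286.4,187),R=(345.5,193.9),h=(320.9,155.5))
def f(p):
  P=pts(p);return np.concatenate([(proj(cw,P[n])-W[n])*.8 for n in offs]+[(proj(ct,P[n])-T[n])*3 for n in offs])
s=least_squares(f,[.53,-.07,-.12],loss='soft_l1');print(s.x);r=f(s.x).reshape(-1,2);print(r.round(1))
for n,p in pts(s.x).items():print(n,p.round(4))
"
```

```text
[ 0.55736167 -0.06430048 -0.11506125]
[[-1.3  2. ]
 [ 0.   0.5]
 [ 0.5  5.4]
 [-1.3  5.2]
 [-3.  -0.7]
 [-3.4 -3.1]
 [-0.2 -2. ]
 [-3.9  5.1]]
bar [ 0.4312 -0.0497  0.09  ]
L [0.5396 0.0434 0.127 ]
R [ 0.5155 -0.1652  0.127 ]
h [ 0.6468 -0.0746  0.085 ]
```

```bash
python3 -c "
from h import *
delta([.54,.043,.2],1.65)"
```

```text
t 2.02 pos [ 0.529  -0.073   0.2693] yaw 1.44 q [-0.18 -0.01  1.89 -0.    1.26 -0.05] F [0.7 0.6 1.3] w 0.0529 f 0.0
delta [ 1.941 -0.068  1.154] turn -12.0
```

>>> move_arm(
  delta_pos=[
    [0.7,0,0.4],
    [1.4,-0.05,0.8],
    [1.94,-0.07,1.15],
    [1.94,-0.07,1.15],
    [1.94,-0.07,1.15],
  ],
  turn=[-4,-8,-12,-12,-12],
  hand=[0.4,0.4,0.4,0.4,0.4],
)

```text
time: 2.65
eef_pos: [0.5407, 0.0425, 0.2012]
orientation: [0.679, 0.734, -0.0, 0.0]
contact_force: [0.2, 0.2, 0.7]
width: 0.0528
finger_force: 0.0
```

```bash
python3 -c "
from h import *
delta([.54,.043,.2],1.65)
o=manip.get_obs();a=eyes.camera('wrist');np.save('o2.npy',o,allow_pickle=True)
cv2.imwrite('pics/w2.png',a[:,:,::-1])"
```

```text
t 2.65 pos [0.5407 0.0425 0.2012] yaw 1.649 q [ 0.03  0.06  1.95 -0.    1.13 -0.04] F [0.2 0.2 0.7] w 0.0528 f 0.0
delta [ 0.01 -0.01  0.02] turn -0.1
```

View pics/w2.png

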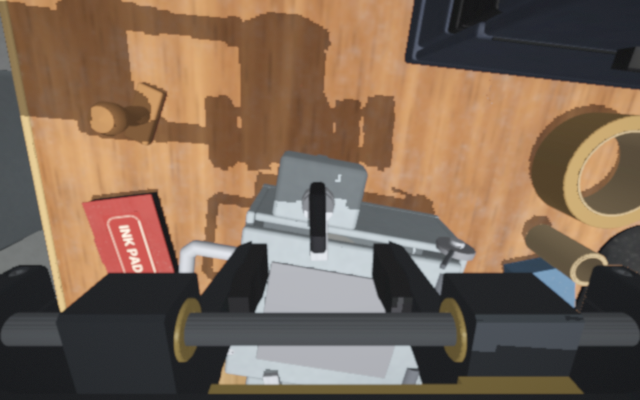

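The left grip shows as a vertical bar from (318,184) to (318,250), so the tool is aligned with it.

```bash
python3 -c "
from h import *
o=np.load('o2.npy',allow_pickle=True).item();c=cam('wrist',o);M=R.from_quat(o['orientation']).as_matrix()
for v in range(215,231,5):
  pass
for s in(-.005,0,.005):
  C=np.array([.5407,.0425,0])+M[:,0]*s
  print(s,[[proj(c,C+M[:,0]*k*.021+[0,0,z])[1].round(0) for z in(.105,.139)] for k in(-1,1)], proj(c,C+[0,0,.139]).round(1))
"
```

```text
-0.005 [[np.float64(242.0), np.float64(264.0)], [np.float64(188.0), np.float64(204.0)]] [319.9 234.8]
0 [[np.float64(236.0), np.float64(257.0)], [np.float64(182.0), np.float64(196.0)]] [319.9 227.6]
0.005 [[np.float64(229.0), np.float64(250.0)], [np.float64(175.0), np.float64(188.0)]] [319.9 220.2]
```

>>> move_arm(
  delta_pos=[
    [0.06,-0.015,0.6],
    [0.06,-0.015,1.2],
    [0.06,-0.015,1.22],
    [0.06,-0.015,1.22],
    [0.06,-0.015,1.22],
  ],
  turn=[0,0,0,0,0],
  hand=[0.4,0.4,0.7,1,1],
)

```text
time: 3.32
eef_pos: [0.5411, 0.0469, 0.1298]
orientation: [0.679, 0.734, 0.001, 0.001]
contact_force: [0.6, -0.2, 0.2]
width: 0.0248
finger_force: 0.0
```

>>> move_arm(
  delta_pos=[
    [0,0,0],
    [0,0,0],
    [0,0,0],
    [0,0,0],
    [0,0,0],
  ],
  turn=[0,0,-10,-20,-30],
  hand=[1,1,1,1,1],
)

```text
time: 3.95
eef_pos: [0.5368, 0.0465, 0.1287]
orientation: [0.462, 0.887, -0.002, -0.002]
contact_force: [-11.9, -4.3, 14.2]
width: 0.0108
finger_force: 30.0
```

>>> move_arm(
  delta_pos=[
    [0.03,-0.04,0],
    [0.03,-0.04,0],
    [0.03,-0.04,0],
    [0.03,-0.04,0],
    [0.03,-0.04,0],
  ],
  turn=[-10,-20,-30,-40,-48],
  hand=[1,1,1,1,1],
)

```text
time: 4.58
eef_pos: [0.5347, 0.0438, 0.1287]
orientation: [0.062, 0.998, -0.004, -0.002]
contact_force: [-8.7, -14.7, 10.8]
width: 0.0112
finger_force: 30.0
```

```bash
python3 -c "
from h import *
delta([.54,.043,.2],1.65);print(manip.get_obs()['torque'])"
```

```text
t 4.58 pos [0.5347 0.0438 0.1287] yaw 3.018 q [ 0.04  0.12  2.02 -0.01  1.   -1.4 ] F [ -8.7 -14.7  10.8] w 0.0112 f 30.0
delta [-0.085 -0.011 -1.188] turn 78.4
[-2.23237121  1.1650226  -0.62724544]
```

>>> move_arm(
  delta_pos=[
    [0,0,0],
    [0,0,0],
    [0,0,0],
    [0,0,0],
    [0,0,0],
  ],
  turn=[-4,-4,-4,-4,-4],
  hand=[1,1,1,1,1],
)

```text
time: 5.2
eef_pos: [0.5346, 0.0438, 0.1286]
orientation: [0.03, 1.0, -0.003, -0.002]
contact_force: [-9.7, -14.0, 10.6]
width: 0.0116
finger_force: 31.7
```

```bash
python3 -c "
from h import *
delta([.5155,-.160,.2],1.75);print(manip.get_obs()['torque'])"
```

```text
t 5.2 pos [0.5346 0.0438 0.1286] yaw 3.081 q [ 0.04  0.12  2.02 -0.01  1.   -1.47] F [ -9.7 -14.   10.6] w 0.0116 f 31.7
delta [ 0.118 -3.418 -1.167] turn 76.3
[-2.19879344  1.18893874 -0.64714007]
```

The left knob is at its stop, since the jaws are being wedged open. I'll release it, rise and go to the right knob.

>>> move_arm(
  delta_pos=[
    [0,0,0],
    [0,0,0],
    [0,0,-0.6],
    [0,0,-1.2],
    [0,0,-1.2],
  ],
  turn=[0,0,0,0,0],
  hand=[0.6,0.4,0.4,0.4,0.4],
)

```text
time: 5.82
eef_pos: [0.5392, 0.048, 0.2033]
orientation: [0.03, 1.0, 0.0, 0.004]
contact_force: [1.1, 0.1, -0.2]
width: 0.0528
finger_force: 0.0
```

>>> move_arm(
  delta_pos=[
    [0,-0.7,0],
    [0,-1.4,0],
    [0.05,-2.1,0],
    [0.1,-2.8,0],
    [0.12,-3.4,0],
  ],
  turn=[10,20,30,40,50],
  hand=[0.4,0.4,0.4,0.4,0.4],
)

```text
time: 6.45
eef_pos: [0.5161, -0.1567, 0.1979]
orientation: [0.452, 0.892, -0.0, -0.001]
contact_force: [0.7, 0.7, 0.2]
width: 0.0529
finger_force: 0.0
```

```bash
python3 -c "
from h import *
delta([.516,-.161,.2],1.75)"
```

```text
t 6.45 pos [ 0.5161 -0.1567  0.1979] yaw 2.203 q [-0.34  0.06  1.96  0.    1.13 -0.97] F [0.7 0.7 0.2] w 0.0529 f 0.0
delta [-0.057 -0.044 -0.035] turn 26.0
```

>>> move_arm(
  delta_pos=[
    [-0.03,-0.04,0],
    [-0.06,-0.04,0],
    [-0.06,-0.04,0],
    [-0.06,-0.04,0],
    [-0.06,-0.04,0],
  ],
  turn=[10,20,26,26,26],
  hand=[0.4,0.4,0.4,0.4,0.4],
)

```text
time: 7.08
eef_pos: [0.5169, -0.1598, 0.1986]
orientation: [0.638, 0.77, -0.0, -0.001]
contact_force: [-0.1, 0.0, 0.6]
width: 0.0529
finger_force: 0.0
```

```bash
python3 -c "
from h import *
delta([.516,-.161,.2],1.75)
o=manip.get_obs();a=eyes.camera('wrist');np.save('o3.npy',o,allow_pickle=True)
cv2.imwrite('pics/w3.png',a[:,:,::-1])"
```

```text
t 7.08 pos [ 0.5169 -0.1598  0.1986] yaw 1.757 q [-0.35  0.06  1.95  0.    1.13 -0.53] F [-0.1  0.   0.6] w 0.0529 f 0.0
delta [-0.017 -0.018 -0.023] turn 0.4
```

View pics/w3.png

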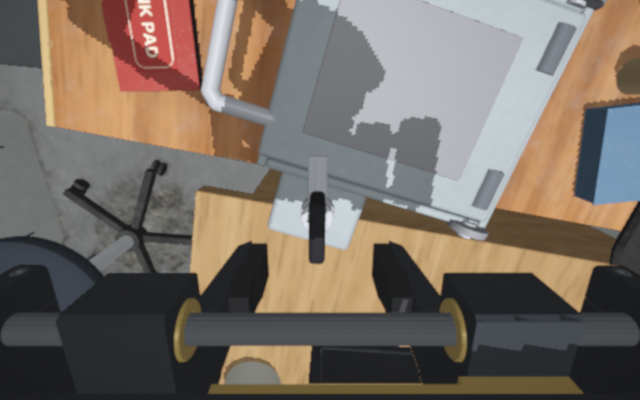

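>>> move_arm(
  delta_pos=[
    [-0.05,-0.02,0.6],
    [-0.05,-0.02,1.18],
    [-0.05,-0.02,1.18],
    [-0.05,-0.02,1.18],
    [-0.05,-0.02,1.18],
  ],
  turn=[0,0,0,0,0],
  hand=[0.4,0.4,0.7,1,1],
)

```text
time: 7.75
eef_pos: [0.518, -0.1637, 0.1307]
orientation: [0.639, 0.769, 0.001, 0.002]
contact_force: [0.5, 0.0, 0.5]
width: 0.0249
finger_force: 0.0
```

>>> move_arm(
  delta_pos=[
    [0,0,0],
    [0,0,0],
    [0,0,0],
    [0,0,0],
    [0,0,0],
  ],
  turn=[0,0,0,0,0],
  hand=[1,1,1,1,1],
)

```text
time: 8.38
eef_pos: [0.5156, -0.1639, 0.13]
orientation: [0.639, 0.769, -0.001, -0.0]
contact_force: [-6.7, -1.7, 7.4]
width: 0.0105
finger_force: 30.0
```

>>> move_arm(
  delta_pos=[
    [0,-0.05,0],
    [0,-0.05,0],
    [0,-0.05,0],
    [0,-0.05,0],
    [0,-0.05,0],
  ],
  turn=[-8,-16,-24,-32,-40],
  hand=[1,1,1,1,1],
)

```text
time: 9.0
eef_pos: [0.514, -0.1647, 0.1301]
orientation: [0.335, 0.942, -0.001, 0.001]
contact_force: [-1.8, -2.4, 3.0]
width: 0.0109
finger_force: 30.0
```

>>> move_arm(
  delta_pos=[
    [0,0,0],
    [0,0,0],
    [0,0,0],
    [0,0,0],
    [0,0,0],
  ],
  turn=[-9,-18,-27,-35,-35],
  hand=[1,1,1,1,1],
)

```text
time: 9.62
eef_pos: [0.5136, -0.1656, 0.1301]
orientation: [0.039, 0.999, -0.001, 0.0]
contact_force: [-3.3, -6.0, 4.2]
width: 0.0119
finger_force: 30.9
```

```bash
python3 -c "
from h import *
delta([.431,-.05,.2],1.456);print(manip.get_obs()['torque'])"
```

```text
t 9.62 pos [ 0.5136 -0.1656  0.1301] yaw 3.064 q [-0.36  0.13  2.02 -0.    1.   -1.85] F [-3.3 -6.   4.2] w 0.0119 f 30.9
delta [ 1.521  1.812 -1.172] turn 92.1
[-0.83980327  0.45306239 -0.57103623]
```

The right knob is also at its stop. I'll release it and go over the bar.

>>> move_arm(
  delta_pos=[
    [0,0,0],
    [0,0,0],
    [0,0,-0.6],
    [0,0,-1.2],
    [0,0,-1.2],
  ],
  turn=[0,0,0,0,0],
  hand=[0.6,0.5,0.5,0.5,0.5],
)

```text
time: 10.25
eef_pos: [0.5161, -0.1644, 0.2043]
orientation: [0.038, 0.999, -0.001, 0.004]
contact_force: [0.3, -0.3, -0.6]
width: 0.0441
finger_force: 0.0
```

>>> move_arm(
  delta_pos=[
    [0.3,0.36,0],
    [0.6,0.72,0],
    [0.9,1.1,0],
    [1.2,1.45,0],
    [1.5,1.8,0],
  ],
  turn=[10,20,30,40,50],
  hand=[0.5,0.5,0.5,0.5,0.5],
)

```text
time: 10.88
eef_pos: [0.4308, -0.0482, 0.1991]
orientation: [0.46, 0.888, -0.0, -0.001]
contact_force: [-0.4, -0.2, 0.9]
width: 0.0443
finger_force: 0.0
```

```bash
python3 -c "
from h import *
delta([.427,-.05,.18],1.467)"
```

```text
t 10.88 pos [ 0.4308 -0.0482  0.1991] yaw 2.186 q [-0.17 -0.16  2.16  0.    1.14 -0.78] F [-0.4 -0.2  0.9] w 0.0443 f 0.0
delta [ 0.011 -0.069  0.319] turn 41.2
```

>>> move_arm(
  delta_pos=[
    [0.01,-0.07,0.1],
    [0.01,-0.07,0.2],
    [0.01,-0.07,0.3],
    [0.01,-0.07,0.3],
    [0.01,-0.07,0.3],
  ],
  turn=[10,20,30,41,41],
  hand=[0.68,0.68,0.68,0.68,0.68],
)

```text
time: 11.5
eef_pos: [0.4276, -0.0508, 0.1813]
orientation: [0.739, 0.674, -0.001, -0.001]
contact_force: [0.1, 0.5, 0.3]
width: 0.0284
finger_force: 0.0
```

```bash
python3 -c "
from h import *
delta([.427,-.05,.092],1.467)
o=manip.get_obs();a=eyes.camera('wrist');np.save('o4.npy',o,allow_pickle=True)
c=cam('wrist',o)
for k in(-.035,0,.035):print(proj(c,np.array([.4282,-.0505,.09])+k*np.array([.103,.995,0])))
cv2.imwrite('pics/w4.png',a[:,:,::-1])"
```

```text
t 11.5 pos [ 0.4276 -0.0508  0.1813] yaw 1.478 q [-0.18 -0.15  2.18  0.    1.11 -0.08] F [0.1 0.5 0.3] w 0.0284 f 0.0
delta [ 0.012 -0.008  1.489] turn 0.6
[320.5289027  254.92335091]
[321.1068872  211.30620082]
[321.74089809 163.46106332]
```

View pics/w4.png

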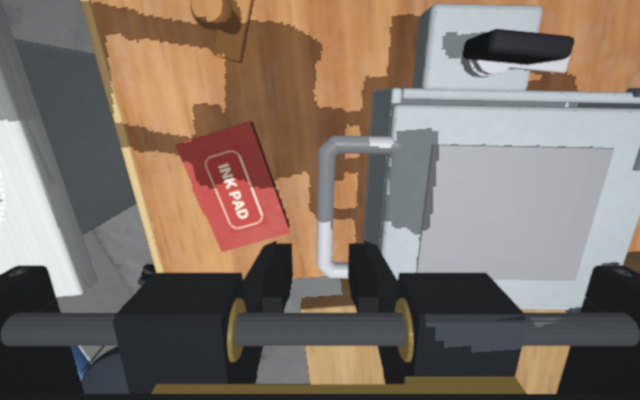

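The bar is at u≈325, parallel to the pads and spanning v 145–275, and the left knob stands fully turned. A 2.5 mm shift centres the hand on the bar, so I'll descend and pinch it.

>>> move_arm(
  delta_pos=[
    [0,0.04,0.5],
    [0,0.04,1.0],
    [0,0.04,1.45],
    [0,0.04,1.45],
    [0,0.04,1.45],
  ],
  turn=[0,0,0,0,0],
  hand=[0.68,0.68,0.68,0.68,1],
)

```text
time: 12.18
eef_pos: [0.4313, -0.0514, 0.0963]
orientation: [0.739, 0.673, 0.0, 0.0]
contact_force: [0.6, 0.6, -0.7]
width: 0.0201
finger_force: 0.0
```

>>> move_arm(
  delta_pos=[
    [0,0,0],
    [0,0,0],
    [0,0,0],
    [0,0,0],
    [0,0,0],
  ],
  turn=[0,0,0,0,0],
  hand=[1,1,1,1,1],
)

```text
time: 12.8
eef_pos: [0.431, -0.0515, 0.0961]
orientation: [0.74, 0.673, 0.0, 0.0]
contact_force: [-3.2, 0.7, 5.8]
width: 0.0109
finger_force: 30.0
```

```bash
python3 -c "
from h import *
delta([.43,-.05,.092],1.467)"
```

```text
t 12.8 pos [ 0.431  -0.0515  0.0961] yaw 1.476 q [-0.18 -0.03  2.26 -0.    0.91 -0.08] F [-3.2  0.7  5.8] w 0.0109 f 30.0
delta [ 0.023 -0.019  0.068] turn 0.5
```

Pinched. I'll lift along the arc, slowly at first.

>>> move_arm(
  delta_pos=[
    [0.01,0.01,-0.18],
    [0.01,0.03,-0.36],
    [0.01,0.05,-0.54],
    [0.01,0.09,-0.72],
    [0.01,0.13,-0.89],
  ],
  turn=[0,0,0,0,0],
  hand=[1,1,1,1,1],
)

```text
time: 13.42
eef_pos: [0.4384, -0.0522, 0.1497]
orientation: [0.74, 0.673, -0.001, 0.0]
contact_force: [-0.0, -4.3, -2.3]
width: 0.0107
finger_force: 30.0
```

```bash
cat >> h.py <<'E'
def ang():
    o=manip.get_obs();p=o["eef_pos"]
    r=np.array([.4310,-.0515,.0961]);x=np.array([np.cos(-.1),np.sin(-.1),0])
    s=(p-r)@x;z=p[2]-r[2]
    print("phi by z",np.arcsin((z+.005)/.217)-.023,"by x",np.arccos((.217-s)/.217)-.023,"rad",np.hypot(.217-s,z+.005))
E
python3 -c "
from h import *
ang();delta([.43,-.05,.092],1.467)
a=eyes.camera('side');cv2.imwrite('pics/s2.png',cv2.resize(a[140:280,220:400],None,fx=4,fy=4)[:,:,::-1])"
```

```text
phi by z 0.2504386142588448 by x 0.23956381957506348 rad 0.21760174022713072
t 13.43 pos [ 0.4384 -0.0522  0.1497] yaw 1.476 q [-0.17 -0.09  2.2  -0.    1.03 -0.08] F [-0.  -4.3 -2.3] w 0.0107 f 30.0
delta [ 0.024 -0.142  0.962] turn 0.5
```

View pics/s2.png

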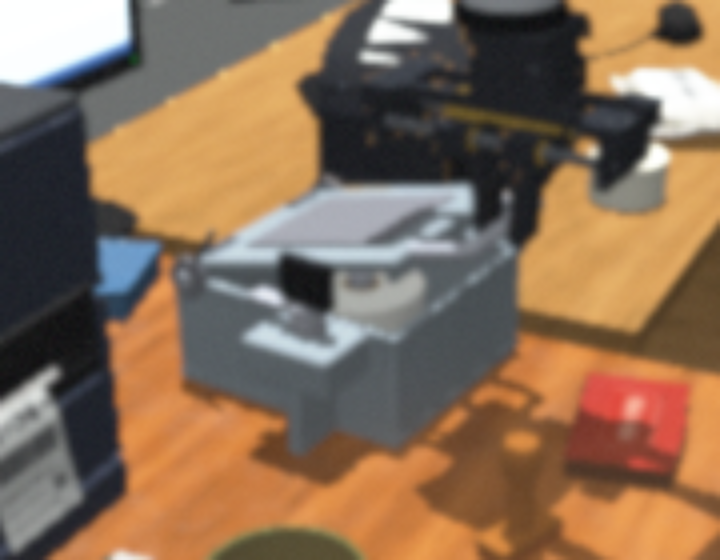

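>>> move_arm(
  delta_pos=[
    [-0.01,0.12,-0.34],
    [-0.02,0.26,-0.67],
    [-0.02,0.44,-0.99],
    [-0.02,0.66,-1.28],
    [-0.02,0.9,-1.55],
  ],
  turn=[0,0,0,0,0],
  hand=[1,1,1,1,1],
)

```text
time: 14.1
eef_pos: [0.4885, -0.0578, 0.2431]
orientation: [0.74, 0.673, -0.004, -0.003]
contact_force: [-14.6, -2.5, 9.6]
width: 0.0108
finger_force: 30.0
```

```bash
python3 -c "
from h import *
ang();delta([.43,-.05,.092],1.467)"
```

```text
phi by z 0.7530997722953593 by x 0.7242687952599624 rad 0.22010203858527774
t 14.1 pos [ 0.4885 -0.0578  0.2431] yaw 1.476 q [-0.17 -0.07  2.   -0.    1.23 -0.07] F [-14.6  -2.5   9.6] w 0.0108 f 30.0
delta [ 0.039 -0.957  2.528] turn 0.5
```

>>> move_arm(
  delta_pos=[
    [0,0.24,-0.28],
    [0,0.52,-0.5],
    [0,0.73,-0.64],
    [0,0.93,-0.75],
    [0,0.99,-0.79],
  ],
  turn=[0,0,0,0,0],
  hand=[1,1,1,1,1],
)

```text
time: 14.72
eef_pos: [0.5519, -0.0647, 0.2914]
orientation: [0.74, 0.673, -0.0, 0.001]
contact_force: [-3.4, -4.7, 1.2]
width: 0.0109
finger_force: 30.0
```

```bash
python3 -c "
from h import *
ang();delta([.43,-.05,.092],1.467)
a=eyes.camera('side');cv2.imwrite('pics/s3.png',cv2.resize(a[110:250,220:400],None,fx=4.4,fy=4.2,interpolation=cv2.INTER_CUBIC)[:,:,::-1])"
```

```text
phi by z 1.1528650375704979 by x 1.0927134918166148 rad 0.2218461791240271
t 14.72 pos [ 0.5519 -0.0647  0.2914] yaw 1.476 q [-0.16  0.02  1.82 -0.    1.3  -0.06] F [-3.4 -4.7  1.2] w 0.0109 f 30.0
delta [ 0.058 -2.049  3.321] turn 0.5
```

View pics/s3.png

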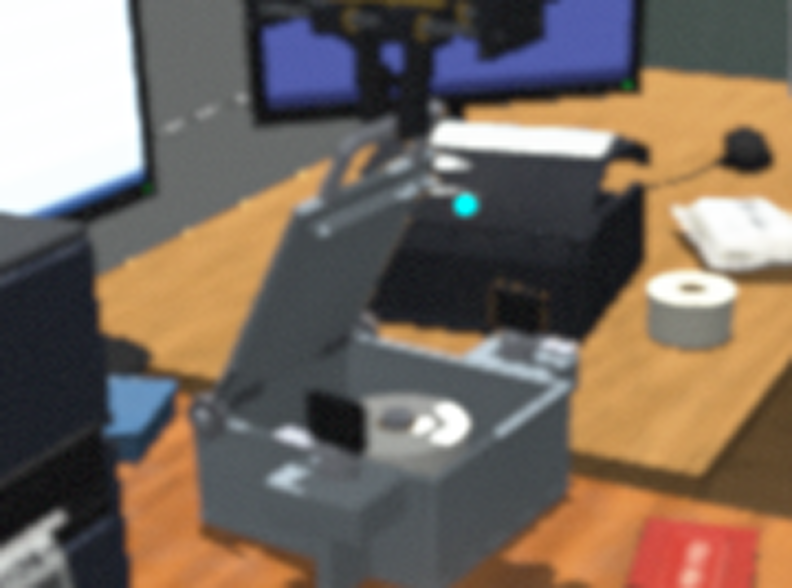

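The cover stands near the balance angle, with its left front corner at crop pixel (300,212). I'll check the angle numerically.

```bash
python3 -c "
from h import *
c=cam('side');yaw=-.1
x=np.array([np.cos(yaw),np.sin(yaw),0]);y=np.array([-x[1],x[0],0]);h=np.array([.431,-.0515,.085])+.217*x
P=lambda p:((proj(c,p)-[220,110])*[4.4,4.2]).round(0)
print('hinge left',P(h+.085*y))
for t in(.9,1.0,1.1,1.2):
  d=-x*np.cos(t)+np.array([0,0,np.sin(t)]);n=x*np.sin(t)+np.array([0,0,np.cos(t)])
  print(t,'L corner',P(h+.172*d+.075*y+.005*n),'R corner',P(h+.172*d-.075*y+.005*n),'bar L',P(h+.217*d+.042*y),'bar R',P(h+.217*d-.042*y))
"
```

```text
hinge left [207. 417.]
0.9 L corner [338. 247.] R corner [471. 181.] bar L [413. 190.] bar R [487. 154.]
1.0 L corner [317. 228.] R corner [452. 164.] bar L [387. 165.] bar R [463. 132.]
1.1 L corner [295. 211.] R corner [433. 150.] bar L [360. 144.] bar R [437. 112.]
1.2 L corner [273. 197.] R corner [412. 137.] bar L [332. 125.] bar R [410.  95.]
```

The images and the arc both give about 1.09 rad, past balance. I'll hold there for two rows, then lower to about 0.86.

>>> move_arm(
  delta_pos=[
    [0,0,0],
    [0,0,0],
    [0,-0.16,0.08],
    [0,-0.28,0.15],
    [0,-0.41,0.23],
  ],
  turn=[0,0,0,0,0],
  hand=[1,1,1,1,1],
)

```text
time: 15.4
eef_pos: [0.5276, -0.062, 0.2774]
orientation: [0.74, 0.673, 0.001, 0.002]
contact_force: [0.5, -4.3, 1.0]
width: 0.011
finger_force: 30.0
```

>>> move_arm(
  delta_pos=[
    [0,-0.16,0.11],
    [0,-0.3,0.22],
    [0,-0.3,0.22],
    [0,-0.3,0.22],
    [0,-0.3,0.22],
  ],
  turn=[0,0,0,0,0],
  hand=[1,1,1,1,1],
)

```text
time: 16.02
eef_pos: [0.5086, -0.0597, 0.2625]
orientation: [0.74, 0.673, -0.0, 0.0]
contact_force: [-1.5, -5.3, 1.7]
width: 0.0108
finger_force: 30.0
```

>>> move_arm(
  delta_pos=[
    [0,0,0],
    [0,0,0],
    [0,0,0],
    [0,0,0],
    [0,0,0],
  ],
  turn=[0,0,0,0,0],
  hand=[1,1,1,1,1],
)

```text
time: 16.65
eef_pos: [0.5086, -0.0597, 0.2625]
orientation: [0.74, 0.673, -0.0, 0.0]
contact_force: [-1.5, -4.5, 1.7]
width: 0.011
finger_force: 30.0
```

```bash
python3 -c "
from h import *
ang();delta([.43,-.05,.092],1.467)
a=eyes.camera('side');cv2.imwrite('pics/s4.png',cv2.resize(a[110:250,220:400],None,fx=4.4,fy=4.2,interpolation=cv2.INTER_CUBIC)[:,:,::-1])"
```

```text
phi by z 0.8877236529635115 by x 0.8530609270771451 rad 0.2206422195428071
t 16.65 pos [ 0.5086 -0.0597  0.2625] yaw 1.476 q [-0.17 -0.05  1.94 -0.    1.25 -0.07] F [-1.5 -4.5  1.7] w 0.011 f 30.0
delta [ 0.039 -1.32   2.842] turn 0.5
```

View pics/s4.png

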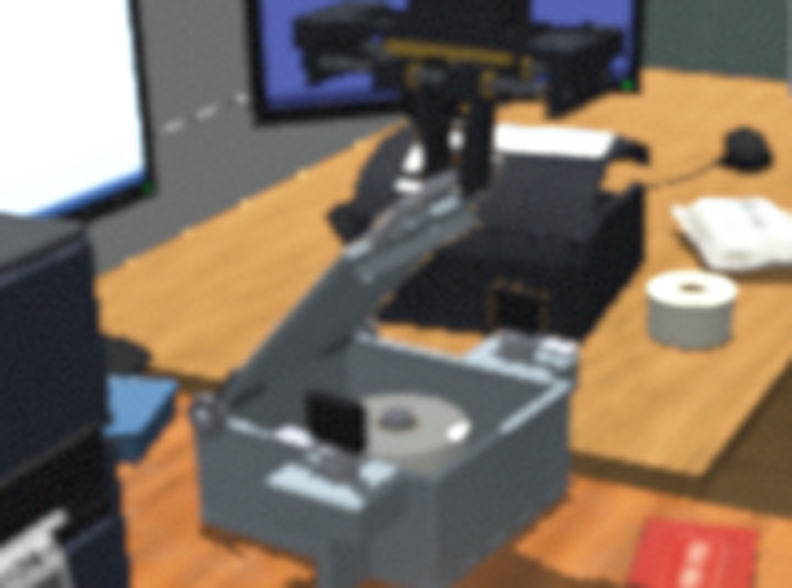

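The cover's left corner is at (345,250), which is about 0.87 rad. It is steady and still gripped, and both knobs stand turned. Handing in.

```bash
python3 -c "
from workcell import manip
print(manip.hand_in())"
```

```text
the job is handed in; nothing more can be done
None
```

Job handed in, no verdict shown: both knobs are at their stops, the cover was lifted to about 1.09 rad and is now held steady by the bar at about 0.87 rad (50°).

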